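Check the three padded sides of a cast manifold block on a bench gauge

ROBOT

A 6-joint arm with a two-finger parallel gripper is mounted at the origin on the work surface. World frame = base frame: x ahead of the robot, y to its left, z up, the work surface at z = 0. Lengths are in mm, angles in rad, forces in N, time in s.
With the tool pointing down it reaches from about 350 to 975 mm from the base axis. Payload 7.1 kg.
Tool frame: the origin (TCP) lies at the very end of the fingers, on their centre line; the grasp point (between the pads) lies 19 mm behind it; z points along the fingers, y is the line along which they close (so a half turn about z gives the same grasp; the last joint's range is limited). The gripper opens to 88 mm and grips with 3 to 60 N. Pads are 20 mm wide; open, the fingers measure 115 mm over their backs; the gripper's body (75 mm by 178 mm) begins 61 mm behind the grasp point.
Start: joints at [-0.019, 0.423, 1.63, -0, 1.089, -0.019], TCP at [624.984, 0.026, 222.675] pointing down, gripper open.
Joint ranges: [-3, 3], [-0.9, 2.11], [0.09, 2.58], [-1.31, 4.45], [0.11, 2.69], [-2.54, 2.54]. Speed limits (rad/s): [2.39, 2.39, 3.01, 3.14, 3.14, 3.14].

INTERFACE

Orientations are given as a rotation vector (axis times angle).
In Python, from workcell import ctrl, optics gives the robot as it stands.
- The arm moves only by the shell command python3 -m jog 'ROWS'. ROWS is JSON, a list of rows, each a list of 7 numbers: the shift along the tool's x, y, z in units of 40 mm (1.0 is 40 mm), then the turn, a rotation vector about the tool's x, y, z in units of 6 degrees (1.0 is 6 degrees), then the opening, from 0 (shut) to 1 (fully open). A call has 1 to 20 rows; each row shifts and turns the commanded pose from where the row before left it, along the tool's axes as they then stand; what a row does not reach is not made up. A row lasts 1/10 s, in which the tool goes at most 50 mm and 8.59 degrees, less where a joint would pass 70% of its speed; a pose out of reach is approached as far as the arm can. A call is refused whole if a number of a shift passes 1 or a number of a turn 1, either way. A call with a gripper value outside its range is refused whole. The fingers move at their own pace and stop on an object; the grip force is fixed at half the most. Time passes only in rows, so rows that do not move let the fingers close. It gives the time, the measured TCP pose, the force, the opening and the grip force at its end, in the units of the state.
- ctrl.get_obs(): the state, without advancing time (a new reading comes with each control period).
- optics.get_image(name): name is "scene" or "side" or "wrist"; returns the picture (400x640x3 uint8, red, green, blue); there is no depth.
- optics.camera_model(name): a dict with "fov_y" (degrees; the focal length in pixels is half the picture's height over the tangent of half this angle, whatever the lens; pixels are square), "cx", "cy" (the principal point, pixels), "view" (4x4, takes a point from world to camera coordinates); the wrist camera has in their place "hand_eye" (4x4, takes a point from camera to tool coordinates, whose origin is the TCP and whose axes are the flange's). Camera axes: x right, y up, looking along -z (the intrinsics and any distortion apply to the point x, -y, -z); pixel columns grow to the right and rows downward; lengths in mm; the calibration is good to about 2 mm. The wrist camera is an equidistant fisheye: a pixel r from the principal point sees the ray r / f radians off the axis. A picture is of the moment at which its call begins: read the wrist's pose just before it. camera_model takes no time and is no camera call.
- ctrl.close_job(): hands the job in; it is judged then, once.
Trained networks look in the newest picture that a camera, given by its name, has taken for a name from the list of things; names that differ only in an ending like _2 or _b are one class to them, and where a whole thing is asked for, a point or a joint stands for the part that bears it (a point fixed in the world has none). Each returns a list of dicts, best first, with "conf" (0 to 1); they miss things now and then, are a little off and sometimes report something else, mostly with a low value. They report only what shows in the picture. A call takes as long as a camera call. They do not tell look-alikes from the thing itself.
- optics.masks_of(target, camera): "pixels" (400x640 bool, what is visible of it) and "extent" ([centre column, centre row, width, height] in pixels, round what is visible of it).
The state is a dict: "t": time; "qpos": joint angles; "qvel": joint speeds; "joint_torque": joint torques, N m; "ee_pos": TCP position; "orientation": TCP orientation; "ft_force": force on the tool from outside, world axes, zero at the start; "moment": the same for the moment, N m; "width": finger opening in mm; "grasp_force": force on a finger pad.
Only numpy, scipy, OpenCV 4.12 (cv2) and the standard library are available. Lean on these libraries where they do the work, as an engineer would, in place of code of your own. Each camera call takes 0.05 s, during which the arm holds its last target. There are 200 camera calls.

TASK

Pick up the taller metal block, the one with a short stub on top, and press the round pad on each of its three padded sides in turn squarely and gently onto the tip of the gauge's spring plunger, holding each for about half a second with the plunger roughly half way in (6 of its 12 mm) and never driving it to its stop. Begin with the side nearest the stub and go round the block counter-clockwise as seen from above, so that the block is turned a quarter turn clockwise between checks; it may be put down and gripped afresh. Then set the block gently down, upright, flat in the shallow tray, let go, and leave the smaller block, the tape roll, the cup and the can undisturbed.

Things in the scene. Friction and masses are not known exactly. Their poses are not given: they have to be found in the camera images.
- block: the manifold block: plain aluminium, 56 mm along x, 46 mm along y, 90 mm tall, about 0.45 kg, upright. Origin at the centre of its underside. All sides but -y have a round raised pad, 28 mm across, 2 mm proud (faces 30 mm from the axis in x, 25 mm in y), centred 30 mm above the underside. Order of checks: +x (stub) side, +y, -x. The sides 45 to 90 mm up are free for gripping
- block_stub (a point): top of the round stub, 14 mm across and 14 mm tall, on the block's top near its +x side (18 mm from the axis, 104 mm above the underside)
- gauge: dial gauge stand, fixed to the bench: base 110 x 110 x 16 mm, grey upright 50 mm wide (x from 0 to 40 mm) 156 mm tall, round dial on top up to 200 mm. Origin at the centre of the base's underside; -x points out of its front. There a level sleeve 22 mm across comes out, and from its end the plunger, a 9 mm rod with an 11 mm ball tip, its axis 120 mm above the bench
- gauge_mouth (a point): point on the plunger's axis at the front face of the upright, 120 mm above the bench. The free plunger's tip stands 38 to 58 mm in front of it (towards the gauge's -x): the sleeve was clamped at an unknown depth, so the tip must be found by touch or sight. The last 28 mm is bare plunger, the rest sleeve
- plunger (a joint): how far the plunger is pressed in, m: 0 free, 0.012 at its stop. A spring pushes back with 3 N at first touch and 0.8 N more per mm (about 8 N at 6 mm)
- tray: a shallow grey plastic tray, fixed, 150 x 150 mm outside, walls 5 mm thick and 18 mm high. Origin at the centre of its underside, z up; its inner floor is 5 mm above the bench
- spare: a smaller square aluminium casting, 46 x 46 mm and 60 mm tall, no stub on top; not to be checked. Origin at the centre of its underside
- roll: a black roll of tape lying flat, 80 mm across and 25 mm high; origin at the centre of its underside
- jar: an empty steel cup, 70 mm across, 70 mm tall; origin at the centre of its underside
- can: a plain steel can 66 mm across and 110 mm tall, standing; origin at the centre of its underside
Mind the look-alikes: they are no part of the job. Leave any purple look-alike of the block alone.

How it is judged:
By the outcome, as a careful person would: the job done as asked, in the order asked, and still so for the second after the job is handed in, with the robot touching nothing.
It also fails if it takes over 72 s, if anything falls off the work surface, if the arm or the gripper's body presses on something with over 40 N, if the wrist force passes 120 N, or if a joint passes its speed limit or range.

## Working session

There is one attempt and no reset: what is moved stays moved. The work goes in short steps, Python scripts to look and compute and a shell command to move; the robot and the scene stay as the last step left them, time stands still between calls to the robot, and variables do not carry over. Pictures are saved under pics/ and viewed, at most 10 in all, crops included, and the job is handed in when it is done.

```bash
mkdir -p pics; ls
python3 - <<'E'
from workcell import ctrl, optics
import cv2,numpy as np
o=ctrl.get_obs();print({k:np.round(v,3).tolist() for k,v in o.items()})
a=[optics.get_image(n) for n in("scene","side","wrist")]
cv2.imwrite('pics/a.png',cv2.cvtColor(np.vstack(a[:2])[:, :],cv2.COLOR_RGB2BGR)) if 0 else None
for n,i in zip("sdw",a): cv2.imwrite(f'pics/{n}.png',i[:,:,::-1])
for n in("scene","side","wrist"): 
  m=optics.camera_model(n); print(n,{k:np.round(v,4).tolist() for k,v in m.items()})
for n in("scene","side"):
  for t in("block","gauge","tray","spare","can","jar","roll","plunger","block_stub"):
    for d in optics.masks_of(t,n)[:3]: print(n,t,round(d['conf'],2),np.round(d['extent']))
E
```

```text
pics
{'t': 0.0, 'qpos': [-0.019, 0.424, 1.631, 0.0, 1.089, -0.019], 'qvel': [-0.001, 0.001, 0.001, 0.001, 0.001, 0.001], 'joint_torque': [0.001, -54.462, -27.367, 0.064, 0.023, -0.0], 'ee_pos': [624.446, 0.044, 221.91], 'orientation': [-2.221, -2.221, 0.002], 'ft_force': [0.148, -0.667, 0.056], 'moment': [0.016, 0.002, -0.009], 'grasp_force': 0.0, 'width': 87.709}
scene {'fov_y': 50.109, 'cx': 314.019, 'cy': 202.0879, 'view': [[0.3073, 0.9515, -0.0166, -151.4227], [-0.4936, 0.1743, 0.852, 141.0402], [0.8136, -0.2536, 0.5233, -1530.916], [0.0, 0.0, 0.0, 1.0]]}
side {'fov_y': 50.5178, 'cx': 321.5306, 'cy': 206.269, 'view': [[-0.9974, -0.0702, -0.0186, 483.0931], [0.0221, -0.5379, 0.8427, -109.4593], [-0.0692, 0.8401, 0.538, -1231.6158], [0.0, 0.0, 0.0, 1.0]]}
wrist {'fov_y': 65.7065, 'cx': 315.9878, 'cy': 202.1421, 'hand_eye': [[0.0006, 0.9619, 0.2735, 72.549], [1.0, -0.0004, -0.0006, 1.1479], [-0.0005, 0.2735, -0.9619, -163.4095], [0.0, 0.0, 0.0, 1.0]]}
scene block 0.85 [373. 202.  24.  37.]
scene block 0.77 [416. 211.  31.  42.]
scene block 0.56 [355. 189.  13.  25.]
scene gauge 0.68 [320. 258.  58.  87.]
scene tray 0.85 [206. 267.  79.  52.]
scene spare 0.55 [441. 236.  27.  32.]
scene can 0.57 [207. 293.  35.  61.]
scene jar 0.92 [256. 284.  29.  42.]
scene roll 0.62 [402. 250.  32.  25.]
scene block_stub 0.95 [416. 213.  31.  43.]
scene block_stub 0.86 [355. 188.  14.  30.]
scene block_stub 0.58 [372. 201.  27.  40.]
side block 0.8 [305. 293.  23.  46.]
side block 0.77 [384. 264.  28.  43.]
side block 0.72 [338. 270.  28.  43.]
side gauge 0.8 [270. 206.  42.  74.]
side tray 0.6 [325. 190.  54.  32.]
side spare 0.78 [259. 302.  25.  31.]
side can 0.81 [278. 172.  18.  26.]
side jar 0.59 [280. 196.  14.  29.]
side roll 0.57 [265. 275.  33.  22.]
side plunger 0.66 [339. 270.  28.  44.]
side block_stub 0.82 [305. 291.  24.  48.]
side block_stub 0.67 [383. 264.  25.  44.]
side block_stub 0.66 [338. 274.  31.  46.]
```

Run:
```python
import cv2
s=cv2.imread('pics/s.png');d=cv2.imread('pics/d.png')
cv2.imwrite('pics/s2.png',cv2.resize(s[150:350,150:480],None,fx=2.4,fy=2.4,interpolation=3))
cv2.imwrite('pics/d2.png',cv2.resize(d[140:340,200:450],None,fx=3,fy=3,interpolation=3))
```

```text
(no output)
```

View pics/s2.png

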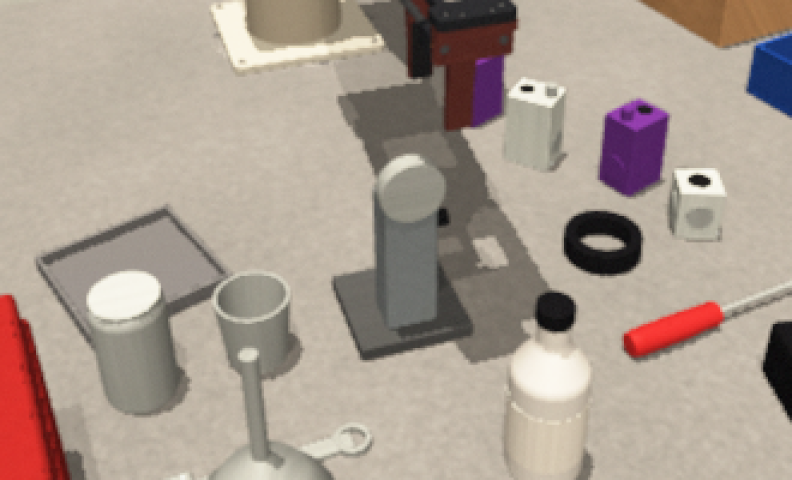

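View pics/d2.png

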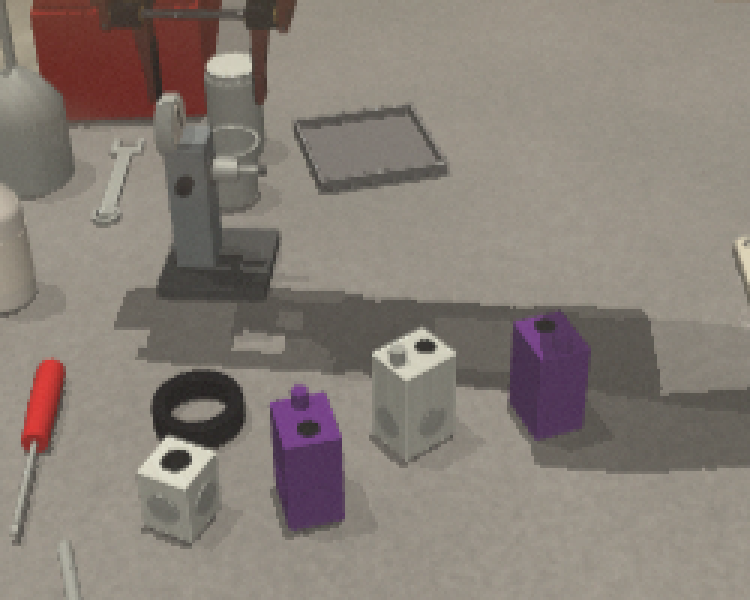

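View pics/w.png

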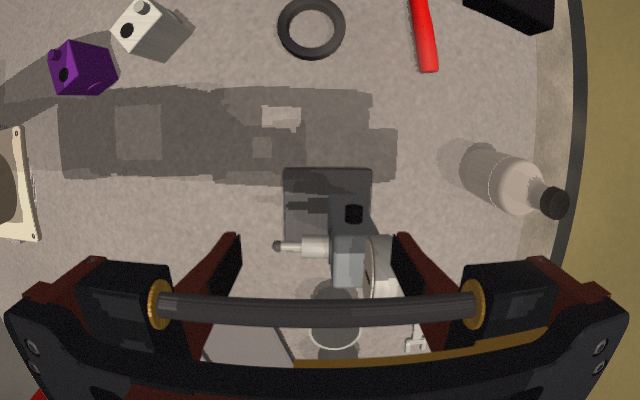

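The block is the white one with the stub: scene crop (535,122), side crop (413,395). Its stub side faces lower left in the side view. The gauge plunger points roughly towards world -X, with its tip at wrist pixel (277,245). Next I'll fit poses by silhouette.

```bash
cat > h.py <<'E'
import numpy as np,cv2
from workcell import ctrl,optics
from scipy.spatial.transform import Rotation as R
from scipy.optimize import minimize
def tool(o=None):
    o=o or ctrl.get_obs();T=np.eye(4);T[:3,:3]=R.from_rotvec(o['orientation']).as_matrix();T[:3,3]=o['ee_pos'];return T
class Cam:
    def __init__(s,n,T=None):
        s.n=n;m=optics.camera_model(n);s.f=200/np.tan(np.radians(m['fov_y'])/2);s.c=np.array([m['cx'],m['cy']]);s.fish=n=='wrist'
        s.V=np.linalg.inv((tool() if T is None else T)@np.array(m['hand_eye'])) if s.fish else np.array(m['view'])
    def proj(s,P):
        P=np.atleast_2d(P)@s.V[:3,:3].T+s.V[:3,3];q=P*[1,-1,-1]
        if s.fish:
            r=np.linalg.norm(q[:,:2],axis=1);th=np.arctan2(r,q[:,2]);return s.c+s.f*q[:,:2]*(th/np.maximum(r,1e-9))[:,None]
        return s.c+s.f*q[:,:2]/q[:,2:]
    def ray(s,uv):
        d=(np.array(uv,float)-s.c)/s.f
        if s.fish:
            t=np.linalg.norm(d);q=np.r_[d/max(t,1e-9)*np.sin(t),np.cos(t)]
        else:q=np.r_[d,1]
        q=q*[1,-1,-1];Rt=s.V[:3,:3].T;return -Rt@s.V[:3,3],Rt@q/np.linalg.norm(q)
    def at_z(s,uv,z):
        o,d=s.ray(uv);return o+d*(z-o[2])/d[2]
def box(x0,x1,y0,y1,z0,z1): return np.array([[x,y,z] for x in(x0,x1) for y in(y0,y1) for z in(z0,z1)],float)
def cyl(c,r,z0,z1): 
    a=np.linspace(0,2*np.pi,16,False);return np.array([[c[0]+r*np.cos(t),c[1]+r*np.sin(t),z] for t in a for z in(z0,z1)])
BLOCK=[box(-28,28,-23,23,0,90),cyl((18,0),7,90,104)]
SPARE=[box(-23,23,-23,23,0,60)]
TRAY=[box(-75,75,-75,75,0,18)]
GAUGE=[box(-55,55,-55,55,0,16),box(0,40,-25,25,16,156)]
def place(P,p):
    c,s=np.cos(p[2]),np.sin(p[2]);return P@np.array([[c,-s,0],[s,c,0],[0,0,1]]).T+[p[0],p[1],0]
def sil(parts,p,cam,k=4):
    im=np.zeros((400*k,640*k),np.uint8)
    for P in parts: cv2.fillConvexPoly(im,cv2.convexHull(np.round((cam.proj(place(P,p))+.5)*k-.5).astype(np.int32)),1)
    return cv2.resize(im.astype(np.float32),(640,400),interpolation=cv2.INTER_AREA)
def fit(parts,obs,p0,step=(15,15,.3)):
    def cost(p):
        c=0
        for cam,m in obs: s=sil(parts,p,cam);c+=1-np.minimum(s,m).sum()/np.maximum(s,m).sum()
        return c/len(obs)
    sx=np.vstack([p0]+[np.array(p0)+np.eye(3)[i]*step[i] for i in range(3)])
    r=minimize(cost,p0,method='Nelder-Mead',options=dict(initial_simplex=sx,xatol=.02,fatol=1e-4,maxiter=150));return r.x,r.fun
E
python3 - <<'E'
from h import *
sc,sd=Cam('scene'),Cam('side');T=tool();w=Cam('wrist',T)
im={n:optics.get_image(n) for n in('scene','side','wrist')}
def best(t,n,f):
    for d in sorted(optics.masks_of(t,n),key=lambda d:-d['conf']):
        m=d['pixels'];c=im[n][m].mean(0)
        if f(c,d['extent']):return m.astype(np.float32)
white=lambda c,e:c[1]>c[2]*.8
mb=[(sc,best('block','scene',lambda c,e:white(c,e) and abs(e[0]-373)<8)),(sd,best('block','side',lambda c,e:white(c,e) and abs(e[0]-338)<8))]
p0=sd.at_z((338,262),45);print('block0',p0,sc.at_z((373,202),45))
rs=[]
for y in np.radians([0,30,60,90,130]): rs.append(fit(BLOCK,mb,[p0[0],p0[1],y]))
for r in sorted(rs,key=lambda r:r[1]): print(np.round(r[0],2),round(r[1],3))
any_=lambda c,e:True
for nm,parts,z in(('tray',TRAY,9),('gauge',GAUGE,80),('spare',SPARE,30)):
    obs=[(c,m) for c in(sc,sd) if (m:=best(nm,c.n,any_)) is not None]
    ys,xs=np.nonzero(obs[1][1]);q=sd.at_z((xs.mean(),ys.mean()),z)
    rs=[fit(parts,obs,[q[0],q[1],y]) for y in np.radians([-20,0,20,45])]
    for r in sorted(rs,key=lambda r:r[1])[:2]: print(nm,np.round(r[0],2),round(r[1],3))
for nm,z in(('roll',12),('jar',35),('can',55)):
    for c in(sc,sd):
        for d in optics.masks_of(nm,c.n)[:1]: print(nm,c.n,np.round(c.at_z(d['extent'][:2],z)))
print('tip wrist',w.at_z((277,245),120),'sleeve',w.at_z((328,245),120)); print('tip side',sd.at_z((200+263/3,140+170/3),120),sd.at_z((200+213/3,140+168/3),120))
E
```

```text
block0 [429.49409281 155.19603626  45.        ] [431.79269875 195.14570521  45.        ]
[429.97 194.24   0.79] 0.08
[430.28 194.15   0.79] 0.081
[429.02 195.44   2.16] 0.106
[430.07 192.37   1.23] 0.139
[ 4.2840e+02  1.9456e+02 -1.5000e-01] 0.153
tray [ 5.0114e+02 -2.8463e+02  3.0000e-01] 0.186
tray [ 5.0062e+02 -2.8437e+02  3.0000e-01] 0.187
gauge [ 6.3717e+02 -4.0950e+01  3.0000e-02] 0.157
gauge [ 6.3778e+02 -4.0890e+01  1.0000e-02] 0.157
spare [ 6.1171e+02  2.9849e+02 -4.1000e-01] 0.085
spare [611.66 298.63   1.16] 0.086
roll scene [623. 190.  12.]
roll side [618. 182.  12.]
jar scene [ 651. -185.   35.]
jar side [ 638. -192.   35.]
can scene [ 658. -291.   55.]
can side [ 668. -324.   55.]
tip wrist [589.62645421 -45.05201006 120.        ] sleeve [637.57005255 -44.82509277 120.        ]
tip side [584.88959407 -43.84003066 120.        ] [634.66655934 -45.65516111 120.        ]
```

```bash
python3 -m jog '[[0.81,-0.81,0,0,0,0,1],[0.81,-0.81,0,0,0,0,1],[0.81,-0.81,0,0,0,0,1],[0.81,-0.81,0,0,0,0,1],[0.81,-0.81,0,0,0,0,1],[0.81,-0.81,0,0,0,0,1],[0,0,0,0,0,-1,1],[0,0,0,0,0,-1,1],[0,0,0,0,0,-1,1],[0,0,0,0,0,-1,1],[0,0,0,0,0,-1,1],[0,0,0,0,0,-1,1],[0,0,0,0,0,-1,1],[0,0,0,0,0,-1,1],[0,0,0,0,0,-1,1],[0,0,0,0,0,-1,1],[0,0,0,0,0,-1,1],[0,0,0,0,0,-1,1]]'
python3 -m jog '[[0,0,0,0,0,-1,1],[0,0,0,0,0,-1,1],[0,0,0,0,0,-1,1],[0,0,0,0,0,-1,1],[0,0,0,0,0,-1,1],[0,0,0,0,0,-1,1],[0,0,0,0,0,-1,1],[0,0,0,0,0,-1,1],[0,0,0,0,0,-1,1],[0,0,0,0,0,-1,1],[0,0,0,0,0,-0.5,1],[0,0,0,0,0,0,1],[0,0,0,0,0,0,1]]'
python3 - <<'E'
from h import *
o=ctrl.get_obs();T=tool(o);print(np.round(o['qpos'],3));w=Cam('wrist',T);im=optics.get_image('wrist')
for d in optics.masks_of('block','wrist'):
    m=d['pixels'];print(d['conf'],d['extent'],im[m].mean(0))
    if abs(im[m].mean(0)[2]/im[m].mean(0)[1]-1)<.3: print(fit(BLOCK,[(w,m.astype(np.float32))],[430,194,.79]))
s=sil(BLOCK,[430,194.2,.79],w);v=im[:,:,::-1].copy()
cv2.drawContours(v,cv2.findContours((s>.5).astype(np.uint8),0,1)[0],-1,(0,0,255),1);cv2.imwrite('pics/w2.png',v)
E
```

```text
t: 3.7
ee_pos: [430.7, 194.5, 222.8]
orientation: [0.485, 3.104, 0.0]
ft_force: [0.0, 0.3, 0.1]
width: 87.6
grasp_force: 0.0
t: 5.0
ee_pos: [430.6, 194.4, 222.8]
orientation: [-1.2, 2.903, 0.0]
ft_force: [0.0, 0.3, 0.1]
width: 88.0
grasp_force: 0.0
[ 0.399  0.198  1.957  0.     0.986 -1.956]
0.66 [314.2, 185.6, 46.1, 72.1] [131.69717848 125.19127297 114.85531496]
(array([430.65001449, 189.30892037,   0.71918   ]), np.float64(0.039524734020233154))
0.59 [318.5, 268.5, 56.8, 56.8] [81.20759317 34.57819575 93.20619993]
0.59 [373.4, 88.0, 71.3, 62.1] [85.71497275 55.79480603 90.40493748]
0.4 [68.5, 32.6, 82.9, 65.3] [104.3763567   96.65532414  92.04722793]
(array([430.  , 194.  ,   0.79]), np.float64(1.0))
```

View pics/w2.png

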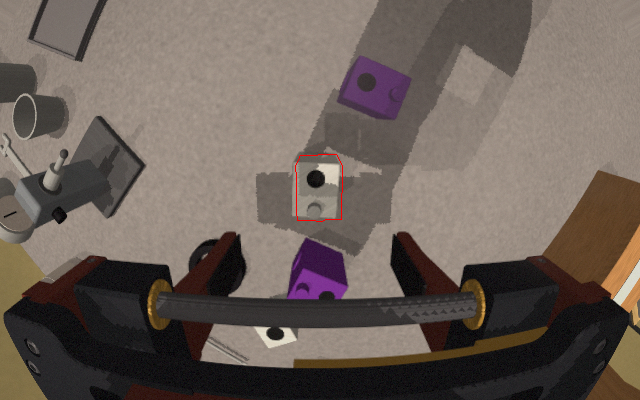

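Run:
```python
from h import *
T=tool();w=Cam('wrist',T);im=optics.get_image('wrist')
c=cv2.resize(im[145:235,270:370],None,fx=6,fy=6,interpolation=3)[:,:,::-1].copy()
for p,col in(([430,194.2,.79],(0,0,255)),([430.6,189.3,.72],(0,255,0))):
    for P in(box(-28,28,-23,23,90,90),cyl((18,0),7,104,104)):
        h=cv2.convexHull(w.proj(place(P,p)).astype(np.float32))
        cv2.polylines(c,[np.round((h-[270,145]+.5)*6).astype(int)],True,col,1)
cv2.imwrite('pics/w3.png',c)
m=(im[165:195,300:335].mean(2)<40);ys,xs=np.nonzero(m);print('hole',w.at_z((xs.mean()+300,ys.mean()+165),90),m.sum())
```

```text
hole [422.26279244 181.28324116  90.        ] 222
```

View pics/w3.png

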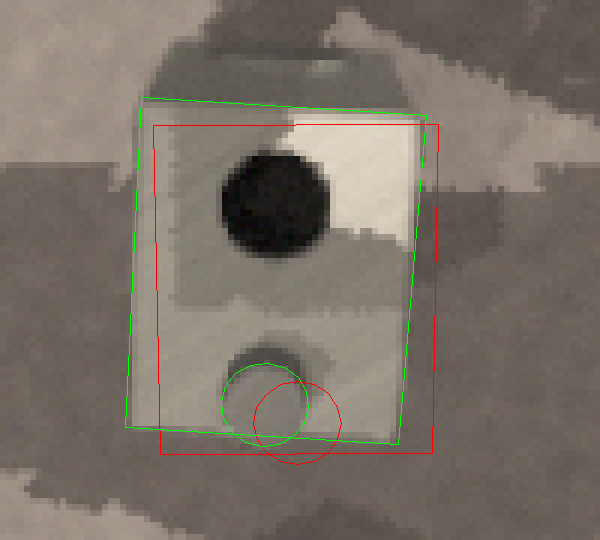

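Green (430.6, 189.3) fits the wrist view well, with yaw about 0.75. I'll align, descend and grip.

```bash
python3 -m jog '[[0.085,-0.09,0.5,0,0,0.33,1],[0,0,0.9,0,0,0,1],[0,0,0.9,0,0,0,1],[0,0,0.9,0,0,0,1],[0,0,0.6,0,0,0,1],[0,0,0.4,0,0,0,1],[0,0,0.15,0,0,0,1],[0,0,0,0,0,0,1],[0,0,0,0,0,0,0],[0,0,0,0,0,0,0],[0,0,0,0,0,0,0],[0,0,0,0,0,0,0],[0,0,0,0,0,0,0],[0,0,0,0,0,0,0],[0,0,0,0,0,0,0],[0,0,0,0,0,0,0]]'
python3 - <<'E'
from h import *
o=ctrl.get_obs();print(o['width'],o['grasp_force'],o['ft_force'],R.from_matrix(tool(o)[:3,:3]).as_matrix().round(3))
E
```

```text
t: 6.75
ee_pos: [430.5, 189.8, 48.9]
orientation: [1.152, -2.923, -0.001]
ft_force: [-4.0, 3.3, 6.2]
width: 46.2
grasp_force: 29.9
46.16115483309259 29.90077793598175 [-4.0470727   3.34873794  6.21879293] [[-0.731 -0.682 -0.   ]
 [-0.682  0.731  0.   ]
 [-0.     0.    -1.   ]]
```

```bash
python3 -m jog '[[0,0,-0.3,0,0,0,0],[0,0,-0.8,0,0,0,0],[0,0,-0.9,0,0,0,0],[0,0,-0.9,0,0,0,0],[0,0,-0.5,0,0,0,0],[0,0,0,0,0,1,0],[0,0,0,0,0,1,0],[0,0,0,0,0,1,0],[0,0,0,0,0,1,0],[0,0,0,0,0,1,0],[0,0,0,0,0,1,0],[0,0,0,0,0,0.9,0],[0,0,0,0,0,0,0],[0,0,0,0,0,0,0]]'
python3 - <<'E'
from h import *
o=ctrl.get_obs();print(o['width'],o['grasp_force'],tool(o)[:3,:3].round(3))
Rm=R.from_rotvec([-2.221,-2.221,0.002]).as_matrix();T=np.eye(4);T[:3,:3]=Rm;T[:3,3]=[624.446,.044,221.91]
w=Cam('wrist',T);sd=Cam('side')
G=GAUGE+[np.array([[-z,r*np.cos(t),120+r*np.sin(t)] for t in np.linspace(0,6.28,12) for z in (0,20)]) for r in [11]]+[np.array([[-z,4.5*np.cos(t),120+4.5*np.sin(t)] for t in np.linspace(0,6.28,12) for z in (20,48)])]
out=[]
for n,c,(x0,y0) in(('w',w,(265,160)),('d',sd,(245,165))):
    v=cv2.imread(f'pics/{n}.png');k=6 if n=='w' else 8
    W,H=(130,100) if n=='w' else (65,75)
    v=cv2.resize(v[y0:y0+H,x0:x0+W],None,fx=k,fy=k,interpolation=3)
    for p,col in(([637,-44,.02],(0,0,255)),):
        for P in G: cv2.polylines(v,[np.round((cv2.convexHull(c.proj(place(P,p)).astype(np.float32))-[x0,y0]+.5)*k).astype(int)],True,col,1)
    cv2.imwrite(f'pics/{n}4.png',v)
a,b=cv2.imread('pics/w4.png'),cv2.imread('pics/d4.png')
E
```

```text
t: 8.15
ee_pos: [430.4, 189.2, 184.7]
orientation: [0.048, -3.141, 0.001]
ft_force: [0.9, 0.6, -4.9]
width: 46.1
grasp_force: 29.9
46.07071159720291 29.947712123394012 [[-1.    -0.031 -0.   ]
 [-0.031  1.    -0.   ]
 [ 0.    -0.    -1.   ]]
```

View pics/w4.png

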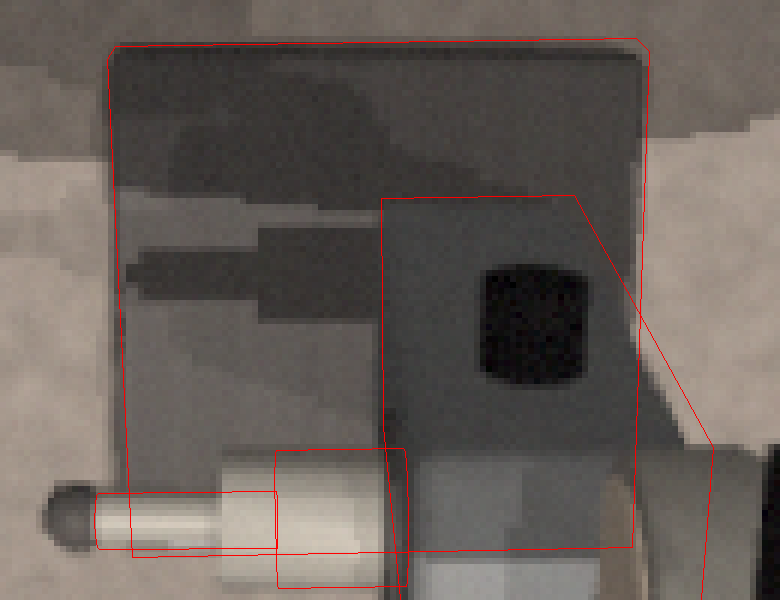

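View pics/d4.png

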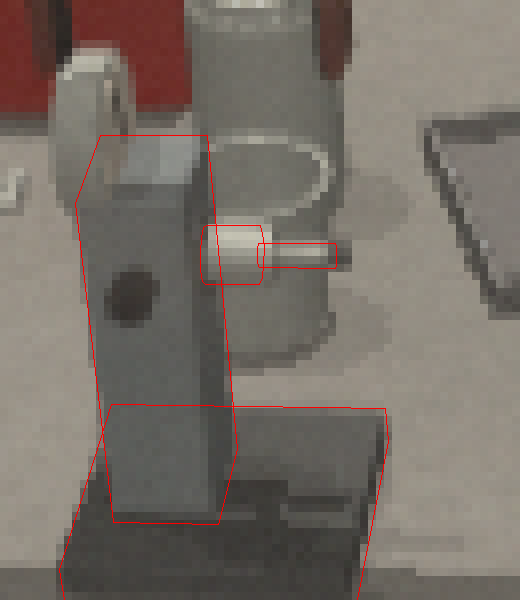

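Plunger axis at y ≈ -44.6, gauge yaw ≈ 0, tip about 54 to 56 mm ahead of the upright, at x ≈ 581 to 584. I'll move to a stand-off in front of it.

```bash
python3 -m jog '[[0,0,0,0,0,0.3,0],[-0.3,-0.6,0,0,0,0,0],[-0.4,-0.9,0,0,0,0,0],[-0.4,-0.9,0,0,0,0,0],[-0.4,-0.9,0,0,0,0,0],[-0.4,-0.9,0,0,0,0,0],[-0.4,-0.9,0,0,0,0,0],[-0.315,-0.75,0,0,0,0,0],[0,0,0.5,0,0,0,0],[0,0,0.44,0,0,0,0],[0,0,0.2,0,0,0,0],[0,0,0,0,0,0,0],[0,0,0,0,0,0,0],[0,0,0,0,0,0,0]]'
python3 - <<'E'
from h import *
o=ctrl.get_obs();print(o['ft_force'],tool(o)[:3,:3].round(3)); 
s=optics.get_image('side');d=optics.get_image('scene')
v=np.hstack([cv2.resize(s[155:275,230:350],None,fx=3.3,fy=3.3,interpolation=3),cv2.resize(d[150:290,270:410],(396,396),interpolation=3)])
cv2.imwrite('pics/c1.png',v[:,:,::-1])
E
```

```text
t: 9.55
ee_pos: [535.2, -44.7, 139.9]
orientation: [0.004, 3.14, -0.0]
ft_force: [0.2, 0.2, -5.7]
width: 46.0
grasp_force: 30.0
[ 0.24820326  0.1979107  -5.70052447] [[-1.     0.002  0.001]
 [ 0.002  1.    -0.   ]
 [-0.001 -0.    -1.   ]]
```

View pics/c1.png

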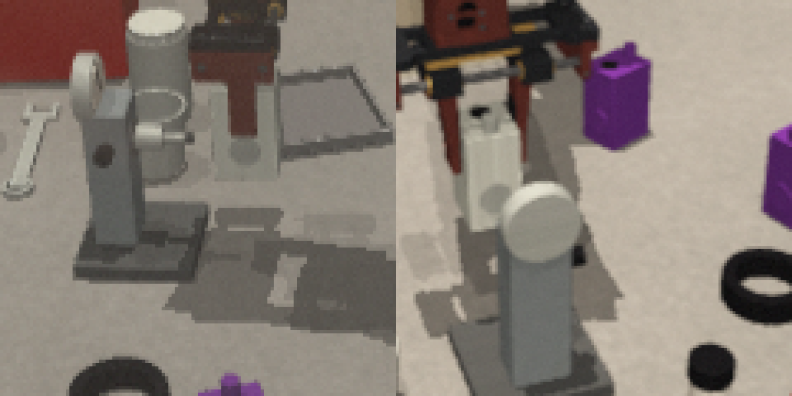

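Block hangs upright in front of the plunger with about 16 mm of gap. Approaching by touch.

```bash
python3 -m jog '[[-0.15,0,0.01,0,0,0,0],[-0.15,0,0,0,0,0,0],[0,0,0,0,0,0,0]]'; for i in 1 ; do python3 -m jog '[[-0.075,0,0,0,0,0,0],[0,0,0,0,0,0,0]]'; python3 -m jog '[[-0.05,0,0,0,0,0,0],[0,0,0,0,0,0,0]]'; done
```

```text
t: 9.95
ee_pos: [548.1, -44.9, 139.0]
orientation: [0.005, 3.14, -0.0]
ft_force: [0.3, -0.6, -5.6]
width: 45.9
grasp_force: 30.0
t: 10.15
ee_pos: [549.9, -44.9, 138.6]
orientation: [0.005, 3.141, -0.0]
ft_force: [1.0, 0.2, -4.1]
width: 45.7
grasp_force: 30.0
t: 10.35
ee_pos: [551.8, -44.9, 138.7]
orientation: [0.005, 3.141, -0.0]
ft_force: [0.7, -0.1, -6.3]
width: 46.0
grasp_force: 30.0
```

```bash
python3 -m jog '[[-0.05,0,0,0,0,0,0],[0,0,0,0,0,0,0]]'|grep -E "ee|ft"; python3 -m jog '[[-0.05,0,0,0,0,0,0],[0,0,0,0,0,0,0]]'|grep -E "ee|ft"
```

```text
ee_pos: [553.0, -44.9, 138.5]
ft_force: [-1.1, -0.4, -5.3]
ee_pos: [554.8, -44.9, 138.4]
ft_force: [-4.1, -0.5, -3.4]
```

```bash
python3 -m jog '[[-0.04,0,0,0,0,0,0],[-0.035,0,0,0,0,0,0],[0,0,0,0,0,0,0]]'|grep -E "ee|ft|wid|ori"
python3 - <<'E'
from workcell import ctrl,optics
import numpy as np
f=[]
for i in range(4): optics.camera_model('side'); optics.get_image('side'); f.append(ctrl.get_obs()['ft_force'])
print(np.round(f,1), np.mean(f,0)); print(ctrl.get_obs()['moment'],ctrl.get_obs()['ee_pos'])
E
```

```text
ee_pos: [557.5, -44.9, 138.4]
orientation: [-0.005, -3.139, -0.0]
ft_force: [-6.2, 0.4, -1.9]
width: 45.6
[[-5.7 -0.1 -2.5]
 [-6.1 -0.3 -2.6]
 [-6.5  0.5 -2.4]
 [-5.8 -0.2 -2. ]] [-6.02184105 -0.01737948 -2.38024798]
[0.03545527 1.12486101 0.0260726 ] [557.39560791 -44.90038301 138.39714178]
```

```bash
python3 -m jog '[[-0.045,0,0,0,0,0,0],[0,0,0,0,0,0,0],[0,0,0,0,0,0,0],[0,0,0,0,0,0,0],[0,0,0,0,0,0,0]]'|grep -E "t:|ee|ft|wid|ori"
python3 - <<'E'
from h import *
f=[]
for i in range(4): s=optics.get_image('side');f.append(ctrl.get_obs()['ft_force'])
print(np.mean(f,0),ctrl.get_obs()['ee_pos'])
cv2.imwrite('pics/c2.png',cv2.resize(s[165:220,255:330],None,fx=8,fy=8,interpolation=3)[:,:,::-1])
E
```

```text
t: 11.75
ee_pos: [558.8, -44.9, 138.4]
orientation: [-0.005, -3.138, -0.0]
ft_force: [-7.8, 0.4, -1.5]
width: 45.8
[-7.40041495 -0.03633169 -1.28214413] [558.82931726 -44.90280244 138.36783687]
```

View pics/c2.png

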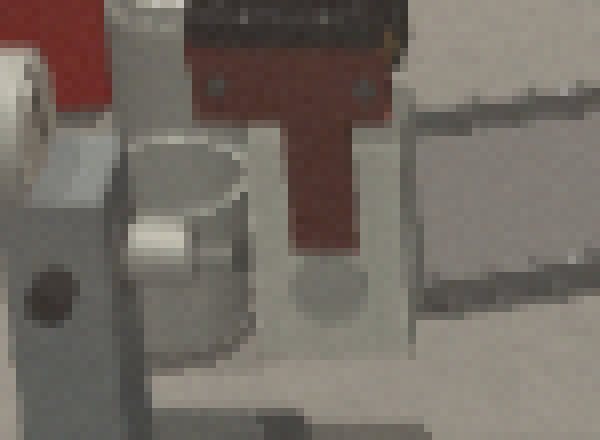

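Check 1 done: about 7.9 N, so about 6 mm, held over 0.5 s. Back off and turn 90° clockwise.

```bash
python3 -m jog '[[0.12,0,0,0,0,0,0],[0.3,0,-0.015,0,0,0,0],[0.3,0,0,0,0,0,0],[0,0,0,0,0,1,0],[0,0,0,0,0,1,0],[0,0,0,0,0,1,0],[0,0,0,0,0,1,0],[0,0,0,0,0,1,0],[0,0,0,0,0,1,0],[0,0,0,0,0,1,0],[0,0,0,0,0,1,0],[0,0,0,0,0,1,0],[0,0,0,0,0,1,0],[0,0,0,0,0,1,0],[0,0,0,0,0,1,0],[0,0,0,0,0,1,0],[0,0,0,0,0,1,0],[0,0,0,0,0,1,0],[0,0,0,0,0,0,0],[0,0,0,0,0,0,0]]'; python3 -c "
from h import *
f=[]
for i in range(4): optics.get_image('side');f.append(ctrl.get_obs()['ft_force'])
print(np.mean(f,0),tool()[:3,:3].round(3))"
```

```text
t: 13.95
ee_pos: [531.5, -44.9, 139.5]
orientation: [2.221, 2.221, 0.001]
ft_force: [-0.2, -0.3, -5.6]
width: 45.9
grasp_force: 30.0
[-0.3202753  -0.05540311 -5.69521531] [[ 0.002  1.     0.   ]
 [ 1.    -0.002  0.   ]
 [ 0.     0.    -1.   ]]
```

```bash
python3 -m jog '[[0,0.25,0,0,0,0,0],[0,0.2,0.01,0,0,0,0],[0,0.1,0,0,0,0,0],[0,0,0,0,0,0,0]]'|grep -E "ee|ft"; for i in 1; do python3 -m jog '[[0,0.05,0,0,0,0,0],[0,0,0,0,0,0,0]]'|grep -E "ee|ft"; python3 -m jog '[[0,0.05,0,0,0,0,0],[0,0,0,0,0,0,0]]'|grep -E "ee|ft";python3 -m jog '[[0,0.05,0,0,0,0,0],[0,0,0,0,0,0,0]]'|grep -E "ee|ft";  done
```

```text
ee_pos: [554.6, -44.9, 138.8]
ft_force: [0.0, -0.9, -5.3]
ee_pos: [555.6, -44.9, 138.8]
ft_force: [0.0, -0.3, -5.5]
ee_pos: [557.8, -44.9, 139.0]
ft_force: [0.2, -0.5, -5.6]
ee_pos: [558.8, -44.9, 138.7]
ft_force: [-2.6, -0.3, -2.8]
```

```bash
python3 -m jog '[[0,0.05,0,0,0,0,0],[0,0.05,0,0,0,0,0],[0,0,0,0,0,0,0],[0,0,0,0,0,0,0]]'; python3 -m jog '[[0,0.045,0,0,0,0,0],[0,0,0,0,0,0,0],[0,0,0,0,0,0,0],[0,0,0,0,0,0,0]]'; python3 -c "
from h import *
f=[]
for i in range(4): optics.get_image('side');f.append(ctrl.get_obs()['ft_force'])
print(np.mean(f,0),ctrl.get_obs()['ee_pos'])"
```

```text
t: 15.55
ee_pos: [562.4, -44.9, 138.6]
orientation: [-2.223, -2.217, 0.003]
ft_force: [-6.6, -1.3, -2.2]
width: 46.0
grasp_force: 30.0
t: 15.95
ee_pos: [563.7, -44.9, 138.4]
orientation: [-2.223, -2.216, 0.004]
ft_force: [-7.2, -1.0, -1.6]
width: 45.9
grasp_force: 30.0
[-7.48909134 -0.45872936 -1.80500903] [563.70656079 -44.91450788 138.42629208]
```

```bash
python3 -m jog '[[0,0.018,0,0,0,0,0],[0,0,0,0,0,0,0],[0,0,0,0,0,0,0],[0,0,0,0,0,0,0],[0,0,0,0,0,0,0],[0,0,0,0,0,0,0]]'|grep -E "ee|ft"
python3 -m jog '[[0,-0.12,0,0,0,0,0],[0,-0.4,-0.015,0,0,0,0],[0,-0.4,0,0,0,0,0],[0,0,0,0,0,1,0],[0,0,0,0,0,1,0],[0,0,0,0,0,1,0],[0,0,0,0,0,1,0],[0,0,0,0,0,1,0],[0,0,0,0,0,1,0],[0,0,0,0,0,1,0],[0,0,0,0,0,1,0],[0,0,0,0,0,1,0],[0,0,0,0,0,1,0],[0,0,0,0,0,1,0],[0,0,0,0,0,1,0],[0,0,0,0,0,1,0],[0,0,0,0,0,1,0],[0,0,0,0,0,1,0],[0,0,0,0,0,0,0],[0,0,0,0,0,0,0]]'; python3 -c "
from h import *
f=[]
for i in range(4): optics.get_image('side');f.append(ctrl.get_obs()['ft_force'])
print(np.mean(f,0),tool()[:3,:3].round(3),ctrl.get_obs()['qpos'])"
```

```text
ee_pos: [564.3, -44.9, 138.4]
ft_force: [-7.9, -0.4, -2.1]
t: 18.75
ee_pos: [530.0, -44.9, 139.7]
orientation: [3.142, -0.001, 0.002]
ft_force: [0.1, -0.6, -5.7]
width: 45.9
grasp_force: 30.0
[ 0.16263133 -0.15890161 -5.18759168] [[ 1.    -0.002  0.   ]
 [-0.002 -1.    -0.   ]
 [ 0.     0.    -1.   ]] [-1.06884219e-01  4.04053776e-01  1.89646744e+00  2.69413965e-05
  8.40797994e-01  1.46580681e+00]
```

```bash
python3 -m jog '[[0.25,0,0,0,0,0,0],[0.15,0,0.01,0,0,0,0],[0.05,0,0,0,0,0,0],[0,0,0,0,0,0,0]]'|grep -E "ee|ft"; for i in 1; do python3 -m jog '[[0.05,0,0,0,0,0,0],[0,0,0,0,0,0,0]]'|grep -E "ee|ft"; python3 -m jog '[[0.05,0,0,0,0,0,0],[0,0,0,0,0,0,0]]'|grep -E "ee|ft";python3 -m jog '[[0.05,0,0,0,0,0,0],[0,0,0,0,0,0,0]]'|grep -E "ee|ft";  done
```

```text
ee_pos: [547.9, -44.9, 139.0]
ft_force: [0.8, -0.5, -5.6]
ee_pos: [549.4, -44.9, 139.0]
ft_force: [-0.4, -0.5, -4.5]
ee_pos: [551.5, -44.9, 139.1]
ft_force: [-0.8, 0.2, -5.1]
ee_pos: [553.2, -44.9, 139.0]
ft_force: [-0.9, 0.4, -5.1]
```

```bash
for i in 1; do python3 -m jog '[[0.05,0,0,0,0,0,0],[0,0,0,0,0,0,0]]'|grep -E "ee|ft"; python3 -m jog '[[0.05,0,0,0,0,0,0],[0,0,0,0,0,0,0]]'|grep -E "ee|ft"; done
```

```text
ee_pos: [554.6, -44.9, 138.9]
ft_force: [-4.1, -0.3, -3.2]
ee_pos: [556.6, -44.9, 138.8]
ft_force: [-5.4, -0.0, -3.1]
```

```bash
python3 -m jog '[[0.04,0,0,0,0,0,0],[0.04,0,0,0,0,0,0],[0,0,0,0,0,0,0],[0,0,0,0,0,0,0]]'|grep -E "ee|ft|t:"; python3 -c "
from h import *
f=[]
for i in range(5): optics.get_image('side');f.append(ctrl.get_obs()['ft_force'])
print(np.mean(f,0),ctrl.get_obs()['ee_pos'])"
```

```text
t: 20.75
ee_pos: [559.1, -44.9, 138.8]
ft_force: [-7.6, -0.3, -0.8]
[-7.19502507 -0.44883862 -1.27102644] [559.09144918 -44.87998711 138.77298874]
```

```bash
python3 -m jog '[[0.015,0,0,0,0,0,0],[0,0,0,0,0,0,0],[0,0,0,0,0,0,0],[0,0,0,0,0,0,0],[0,0,0,0,0,0,0],[0,0,0,0,0,0,0]]'|grep -E "ee|ft"
python3 -m jog '[[-0.12,0,0,0,0,0,0],[-0.4,0,-0.3,0,0,0,0],[-0.4,0,-0.5,0,0,0,0],[-0.2,0.6,-0.3,0,0,0,0],[-0.1,0.9,0,0,0,0,0],[-0.1,0.9,0,0,0,0,0],[-0.1,0.9,0,0,0,0,0],[0,0.9,0,0,0,0,0],[0,0.9,0,0,0,0,0],[0,0.6,0,0,0,0,0],[0,0.3,0,0,0,0,0],[0,0,0,0,0,0,0],[0,0,0,0,0,0,0]]'
python3 - <<'E'
from h import *
T=tool();w=Cam('wrist',T);im=optics.get_image('wrist')
W=[(w,d['pixels'].astype(np.float32),d['conf']) for d in optics.masks_of('tray','wrist')]
a=optics.get_image('scene');sc=Cam('scene');sd=Cam('side');b=optics.get_image('side')
o=[(c,d['pixels'].astype(np.float32),d['conf']) for c in(sc,sd) for d in optics.masks_of('tray',c.n)[:1]]
v=np.vstack([im[:,:,::-1]])
for c,m,cf in W+o: print(c.n,cf,m.sum())
for p,col in(([501,-284,.3],(0,0,255)),):
  for P in(box(-75,75,-75,75,18,18),box(-70,70,-70,70,5,5)):
    v=cv2.polylines(v.copy(),[np.round(cv2.convexHull(w.proj(place(P,p)).astype(np.float32))).astype(int)],True,col,1)
s=cv2.resize(b[140:240,240:400],(640,400),interpolation=3)[:,:,::-1].copy()
for P in(box(-75,75,-75,75,18,18),):
    cv2.polylines(s,[np.round((cv2.convexHull(sd.proj(place(P,[501,-284,.3])).astype(np.float32))-[240,140]+.5)*4).astype(int)],True,(0,0,255),1)
cv2.imwrite('pics/t.png',cv2.resize(np.vstack([v,s]),(480,600)))
E
```

```text
ee_pos: [559.6, -44.9, 138.8]
ft_force: [-8.8, -0.5, 0.2]
t: 22.9
ee_pos: [503.6, -284.0, 182.9]
orientation: [-3.141, 0.005, 0.0]
ft_force: [0.2, 0.8, -4.4]
width: 46.2
grasp_force: 30.0
wrist 0.91 11808.0
scene 0.87 2097.0
side 0.58 1115.0
```

View pics/t.png

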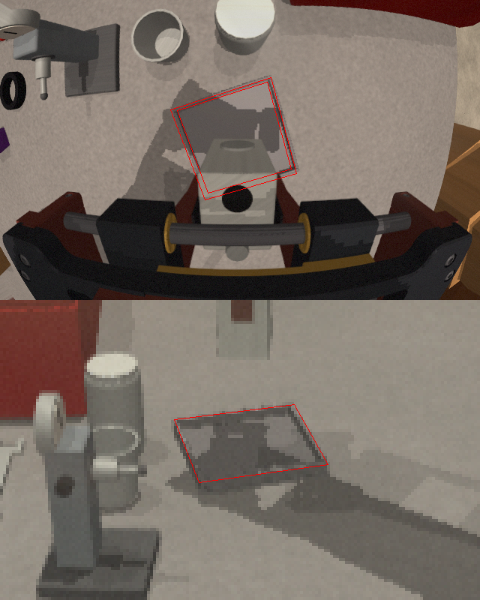

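Tray overlay matches in both views, and the block hangs over its centre. Lowering.

```bash
python3 -m jog '[[-0.06,0,0.5,0,0,0,0],[0,0,0.8,0,0,0,0],[0,0,0.8,0,0,0,0],[0,0,0.6,0,0,0,0],[0,0,0.3,0,0,0,0],[0,0,0,0,0,0,0],[0,0,0,0,0,0,0]]'; python3 -m jog '[[0,0,0.05,0,0,0,0],[0,0,0.05,0,0,0,0],[0,0,0,0,0,0,0]]'|grep -E "ee|ft";python3 -m jog '[[0,0,0.03,0,0,0,0],[0,0,0,0,0,0,0]]'|grep -E "ee|ft"
```

```text
t: 23.9
ee_pos: [501.8, -285.0, 63.8]
orientation: [3.141, -0.005, 0.001]
ft_force: [0.5, -0.3, -4.5]
width: 46.1
grasp_force: 30.0
ee_pos: [501.4, -284.9, 59.6]
ft_force: [0.4, 0.5, -5.1]
ee_pos: [501.2, -284.8, 58.0]
ft_force: [0.0, 0.3, -5.4]
```

```bash
python3 -m jog '[[0,0,0.03,0,0,0,0],[0,0,0,0,0,0,0]]'|grep -E "ee|ft";python3 -m jog '[[0,0,0.03,0,0,0,0],[0,0,0,0,0,0,0]]'|grep -E "ee|ft";python3 -m jog '[[0,0,0.02,0,0,0,0],[0,0,0,0,0,0,0]]'|grep -E "ee|ft"
```

```text
ee_pos: [501.0, -284.7, 56.5]
ft_force: [0.3, -0.2, -4.7]
ee_pos: [501.0, -284.7, 55.3]
ft_force: [-0.1, -0.1, -4.9]
ee_pos: [501.1, -284.7, 54.6]
ft_force: [-0.6, -0.7, -5.0]
```

```bash
python3 -m jog '[[0,0,0.02,0,0,0,0],[0,0,0,0,0,0,0]]'|grep -E "ee|ft";python3 -m jog '[[0,0,0.02,0,0,0,0],[0,0,0,0,0,0,0]]'|grep -E "ee|ft"
```

```text
ee_pos: [501.3, -284.8, 54.1]
ft_force: [-0.7, 0.5, -2.0]
ee_pos: [501.3, -284.8, 54.1]
ft_force: [-2.7, 1.2, 6.5]
```

```bash
python3 -m jog '[[0,0,0,0,0,0,0.56],[0,0,0,0,0,0,0.6],[0,0,0,0,0,0,0.8],[0,0,0,0,0,0,0.9],[0,0,0,0,0,0,0.9],[0,0,0,0,0,0,0.9],[0,0,-0.2,0,0,0,0.9],[0,0,-0.6,0,0,0,0.9],[0,0,-0.9,0,0,0,0.9],[0,0,-0.9,0,0,0,0.9],[0,0,-0.6,0,0,0,0.9],[-0.3,0,-0.3,0,0,0,0.9],[0,0,0,0,0,0,0.9],[0,0,0,0,0,0,0.9]]'
python3 - <<'E'
from h import *
T=tool();cs=[Cam('scene'),Cam('side'),Cam('wrist',T)];obs=[]
for c in cs:
    im=optics.get_image(c.n)
    e=c.proj(np.array([[501,-284,50.]]))[0]
    for d in optics.masks_of('block',c.n):
        if np.hypot(*(np.array(d['extent'][:2])-e))<45 and c.n!='wrist' : print(c.n,d['conf'],np.round(d['extent']),np.round(e));obs.append((c,d['pixels'].astype(np.float32)));break
    if c.n=='wrist': print(d['conf'],np.round(d['extent']),np.round(e))
p0=[501,-284,np.pi]
up=[P+[0,0,5] for P in BLOCK]
print('upright IoU cost',fit(up,obs,p0,(4,4,.1)))
for nm,z in(('roll',12),('jar',35),('can',55),('spare',30)):
    for c in cs[:2]:
        for d in optics.masks_of(nm,c.n)[:1]: print(nm,c.n,round(d['conf'],2),np.round(d['extent']))
E
```

```text
t: 26.8
ee_pos: [489.1, -284.7, 193.3]
orientation: [3.141, -0.005, 0.001]
ft_force: [0.2, 0.7, -0.2]
width: 78.7
grasp_force: 0.0
scene 0.6 [202. 243.  28.  41.] [202. 249.]
side 0.63 [325. 177.  19.  32.] [322. 179.]
0.4 [ 56. 277.  18.  10.] [313. 180.]
upright IoU cost (array([ 501.21243373, -283.35855598,    3.17399623]), np.float64(0.14768442511558533))
roll scene 0.97 [401. 252.  31.  26.]
roll side 0.75 [266. 275.  30.  26.]
jar scene 0.58 [255. 284.  30.  43.]
jar side 0.52 [278. 196.  12.  31.]
can scene 0.76 [207. 291.  33.  58.]
can side 0.93 [279. 174.  20.  32.]
spare scene 0.91 [440. 238.  24.  31.]
spare side 0.83 [260. 303.  30.  31.]
```

```bash
python3 -c "
from workcell import ctrl
print(ctrl.close_job())"
```

```text
the job is handed in; nothing more can be done
None
```

The job is handed in at about 27 s: the +x, +y and -x pads were pressed in that order, each about 6 mm deep by force and position and held at least half a second, then the block was set upright in the tray and released, and the smaller block, tape roll, cup and can showed no movement in the final camera check.

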